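Nest sleeve and centre in the spindle's taper

TASK

Set up the rotary table's spindle: lower the larger tapered sleeve, slotted foot down, into the spindle's bore and turn it lightly back and forth until its slots drop over the drive key hidden in the bore and its collar sits flush on the spindle's face. Then seat the larger taper centre, point up, fully home in the sleeve, and let go. Ease the parts in rather than dropping or forcing them, and leave everything else on the bench where it is.

Things in the scene. Friction and masses are not known exactly. Their poses are not given: they have to be found in the camera images.
- spindle: Rotary-table spindle fixed to the bench: an aluminium drum 100 mm in diameter on a round foot 130 mm in diameter and 16 mm high; its flat top face is 75 mm above the bench. A vertical tapered bore opens in the middle of the face. Origin: centre of the underside, on the bench; z up.
- spindle_mouth (a point): Centre of the bore's mouth, in the plane of the spindle's top face. The bore is 46 mm in diameter here, narrows downwards at 8 degrees a side and is 50 mm deep.
- key_top (a point): Middle of the top of the steel drive key, a straight bar 6 mm wide lying across the bore's bottom, 36 mm below the face. Its direction differs from run to run, is unrelated to the spindle's yaw or this point's axes, and is not reported. It stays put under light rubbing and turns only against 0.4 N m.
- sleeve: The larger sleeve, plain steel, 0.3 to 0.6 kg, 74 mm tall, open right through, standing on its narrow foot. Lower 44 mm: tapered shank, 44 mm diameter under the collar, 31.6 mm at the foot. Upper 30 mm: cylindrical collar 56 mm in diameter (grip it here). Origin: centre of the foot's underside; z up along its axis. Seated, the origin is 44 mm below the spindle's face.
- sleeve_foot (a point): On the sleeve's axis, 10 mm above its origin, at the roof of two crossed slots, 10 mm wide and 10 mm high, that run across the foot along the sleeve's x and y axes: they fit the key every quarter turn, with 0.15 rad play either way. Otherwise the foot rides on the key, collar 8 mm above the face; turned right it drops until the collar lies on the face (1 mm radial play).
- sleeve_mouth (a point): Centre of the sleeve's top opening, 74 mm above its origin. The inner taper is 43.4 mm in diameter here and narrows at 8 degrees a side to 22.6 mm at the foot.
- center: The larger taper centre, plain steel, 0.35 to 0.7 kg, 114 mm tall, standing on its narrow end. From below: tapered shank 58 mm long, 24.7 mm diameter at the bottom, 41 mm at the top; flange 52 mm in diameter, 8 mm thick; cylindrical stem 24 mm in diameter, 32 mm tall (grip it here); conical point 16 mm tall. Origin: centre of the bottom end; z up along its axis.
- center_flange (a point): Centre of the underside of the centre's flange, 58 mm above its origin. Nested, this face rests on the sleeve's top, with about 1 mm radial play in the taper.
- small_sleeve: Smaller sleeve of the same look, 58 mm tall, collar 42 mm in diameter and 22 mm high. Not needed: leave it. Origin: centre of the foot.
- small_center: Smaller taper centre of the same look, 85 mm tall, flange 36 mm and stem 16 mm in diameter. Not needed: leave it. Origin: centre of the bottom end.
- screwdriver: Black-handled screwdriver, 170 mm, lying on the bench. Leave it. Origin under its middle.
- spanner: Steel spanner, 160 mm, lying on the bench. Leave it.
- ring_gauge: Steel ring gauge, 60 mm outer and 34 mm inner diameter, 18 mm high. Leave it.
- oil: White oil bottle, 42 mm in diameter, 105 mm tall. Leave it.

How it is judged:
By the outcome, as a careful person would: the job done as asked, in the order asked, and still so for the second after the job is handed in, with the robot touching nothing.
It also fails if it takes over 64 s, if anything falls off the work surface, if the arm or the gripper's body presses on something with over 40 N, if the wrist force passes 120 N, or if a joint passes its speed limit or range.

ROBOT

A 7-joint arm with a two-finger parallel gripper is mounted at the origin on the work surface. World frame = base frame: x ahead of the robot, y to its left, z up, the work surface at z = 0. Lengths are in m, angles in degrees, forces in N, time in s.
With the tool pointing down it reaches from about 0.425 to 0.875 m from the base axis. Payload 4.7 kg.
Tool frame: the origin (TCP) lies at the centre of the arm's flange, where the gripper is bolted on; the fingertips stand 182 mm ahead of it and the grasp point (between the pads) lies 164 mm ahead of it; z points along the fingers, x is the direction in which the jaws open and shut, and the axes are right-handed (so a half turn about z gives the same grasp; the last joint's range is limited). The gripper opens to 87 mm and grips with 3 to 60 N. Pads are 19 mm wide; open, the fingers measure 117 mm over their backs; the gripper's body (75 mm by 190 mm) begins 51 mm behind the grasp point.
Start: joints at [-62.733, 18.392, -4.016, 83.108, 1.295, 78.541, -3.26], TCP at [0.29, 0.582, 0.405] pointing down, gripper open.
Joint ranges: [-163.93, 163.93], [-17.29, 119.83], [-79.2, 71.16], [3.27, 140.29], [-89.18, 269.18], [5.43, 117.66], [-154.24, 154.24]. Speed limits (degrees/s): [147.25, 147.25, 180, 180, 180, 180, 180].

INTERFACE

Orientations are given as [roll, pitch, yaw] about the fixed x, y, z axes, in that order (R = Rz(yaw) Ry(pitch) Rx(roll)).
In Python, from cell import env gives the robot as it stands. The module is installed in compiled form; this text tells all that it offers.
- The arm moves only by the tool carry_out, never from a script. Its argument "increments" is a list of rows, each a list of 5 numbers: the shift along the world's x, y, z in m, then the turn about the world's z in degrees, then the gripper's target within -1 to 1 (shut at 1, half-way at 0, fully open at -1). In form: [[dx, dy, dz, spin, jaw], ...]. A call has 1 to 20 rows; each row is the pose to reach, as a shift and turn from the pose commanded when the call began; what a row does not reach only later rows make up. A row lasts 1/10 s, in which the tool goes at most 50 mm and 8.59 degrees, less where a joint would pass 70% of its speed; a pose out of reach is approached as far as the arm can. A call with a gripper value outside its range is refused whole. The fingers move at their own pace and stop on an object; "grip_force" is the grip in N (left out, the last holds). Time passes only in rows, so rows that repeat a pose let the fingers close. It gives the time, the measured TCP pose, the force and the opening at its end, in the units of the state.
- env.get_obs(): the state, without advancing time (a new reading comes with each control period).
- env.read_camera(name): name is "side" or "top" or "wrist"; returns (picture, depth): 400x640x3 uint8, red, green, blue; 400x640 float32, m along the optical axis (not along the pixel's ray), 0 where there is no reading.
- env.get_calibration(name): a dict with "K" (3x3 intrinsics, pixels), "camera_from_world" (4x4, takes a point from world to camera coordinates); the wrist camera has in their place "T_tool_cam" (4x4, takes a point from camera to tool coordinates, whose origin is the TCP and whose axes are the tool frame's). Camera axes: x right, y down, z forward; pixel columns grow to the right and rows downward; lengths in m; the calibration is good to about 2 mm. A picture is of the moment at which its call begins: read the wrist's pose just before it. get_calibration takes no time and is no camera call.
- env.sign_off(): hands the job in, once; it reports no verdict.
The state is a dict: "time_s": time; "qpos": joint angles; "joint_velocities": joint speeds; "effort": joint torques, N m; "tool_pos": TCP position; "tool_rot": TCP orientation; "force": force on the tool from outside, world axes, zero at the start; "wrist_torque": the same for the moment, N m; "grip_width": finger opening in m.
Only numpy, scipy, OpenCV 4.12 (cv2) and the standard library are available. Lean on these libraries where they do the work, as an engineer would, in place of code of your own. Each camera call takes 0.05 s, during which the arm holds its last target.

## Working session

There is one attempt and no reset: what is moved stays moved. The work goes in short steps, Python scripts to look and compute and a tool call to move; the robot and the scene stay as the last step left them, time stands still between calls to the robot, and variables do not carry over. Pictures are saved under pics/ and viewed, and the job is handed in when it is done.

Besides the shell and the picture viewer there is one more tool, called after "Call:" by a JSON object that holds its "api" and its "payload", one argument or row to a line. carry_out: Moves the arm, as the interface text tells. Its arguments: {"type":"object","properties":{"increments":{"type":"array"},"grip_force":{"type":"number"}},"required":["increments"]}

```bash
mkdir -p pics; cat > h.py <<'E'
import numpy as np, cv2
from cell import env
from scipy.spatial.transform import Rotation as R
def grab(n,f):
    o=env.get_obs(); im,d=env.read_camera(n); cv2.imwrite('pics/'+f,im[:,:,::-1]); np.savez('pics/'+f[:-4]+'.npz',im=im,d=d,p=o['tool_pos'],r=o['tool_rot']); return o,im,d
def cam(n,p=None,r=None):
    c=env.get_calibration(n); K=np.array(c['K'])
    if 'camera_from_world' in c: T=np.linalg.inv(np.array(c['camera_from_world']))
    else:
        W=np.eye(4); W[:3,:3]=R.from_euler('xyz',r,degrees=True).as_matrix(); W[:3,3]=p; T=W@np.array(c['T_tool_cam'])
    return K,T
def ray(K,T,u,v,z):
    d=T[:3,:3]@np.linalg.inv(K)@np.array([u,v,1.]); o=T[:3,3]; return o+d*(z-o[2])/d[2]
def cloud(K,T,d):
    v,u=np.mgrid[:d.shape[0],:d.shape[1]]; P=np.stack([(u-K[0,2])/K[0,0]*d,(v-K[1,2])/K[1,1]*d,d],-1)
    P=P@T[:3,:3].T+T[:3,3]; P[d<=0]=np.nan; return P
E
python3 - <<'E'
from h import *
print(env.get_obs())
for n in ('top','side','wrist'):
    o,im,d=grab(n,n+'0.png'); K,T=cam(n,o['tool_pos'],o['tool_rot']); print(n,K.tolist(),T.round(3).tolist())
E
```

```text
{'time_s': 0.0, 'qpos': array([-62.73147966,  18.44011171,  -4.01650938,  83.17539843,
         1.29460014,  78.54172244,  -3.26038351]), 'joint_velocities': array([-0.15611934, -0.11275951,  0.03785165, -0.0579074 , -0.05648862,
        0.07159136, -0.0144166 ]), 'effort': array([-1.49825128e-04, -4.91297185e+01, -4.03919024e-01, -3.12520730e+01,
       -6.38848683e-02,  4.39469505e-02,  1.77060856e-04]), 'tool_pos': array([0.28955547, 0.58170905, 0.40364504]), 'tool_rot': array([1.79994872e+02, 1.12004468e-01, 6.35417000e+01]), 'force': array([ 0.08042917,  0.44841567, -0.43287055]), 'wrist_torque': array([ 0.01251839, -0.04246343, -0.08240449]), 'grip_width': 0.08729304029132584}
top [[380.6772871518199, 0.0, 315.7124423675654], [0.0, 380.6772871518199, 204.0617946434249], [0.0, 0.0, 1.0]] [[0.018, -0.994, 0.11, 0.509], [-1.0, -0.017, 0.014, -0.007], [-0.012, -0.11, -0.994, 0.958], [0.0, 0.0, 0.0, 1.0]]
side [[475.11381566531423, 0.0, 327.0930042382981], [0.0, 475.11381566531423, 191.852907466527], [0.0, 0.0, 1.0]] [[0.956, -0.177, 0.234, 0.355], [-0.293, -0.578, 0.761, -0.808], [0.001, -0.797, -0.604, 0.717], [0.0, 0.0, 0.0, 1.0]]
wrist [[328.4363662965578, 0.0, 313.7077097783518], [0.0, 328.4363662965578, 193.61250420601831], [0.0, 0.0, 1.0]] [[0.447, 0.863, 0.235, 0.225], [0.895, -0.43, -0.119, 0.613], [-0.002, 0.263, -0.965, 0.383], [0.0, 0.0, 0.0, 1.0]]
```

View pics/top0.png

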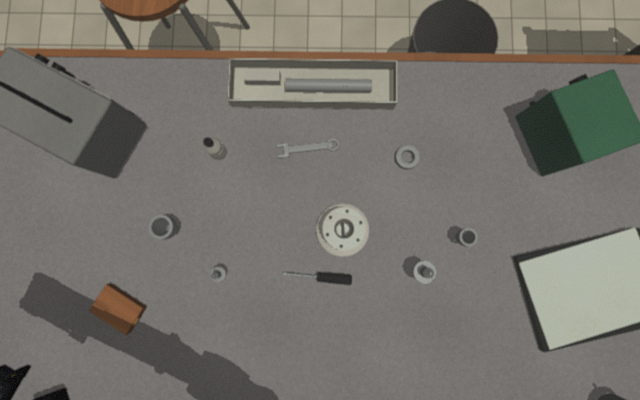

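View pics/side0.png

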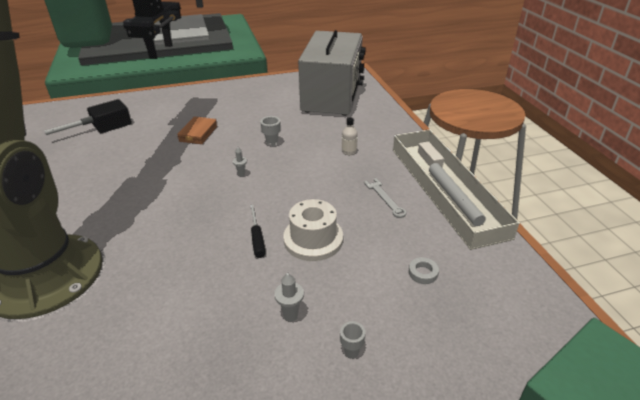

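View pics/wrist0.png

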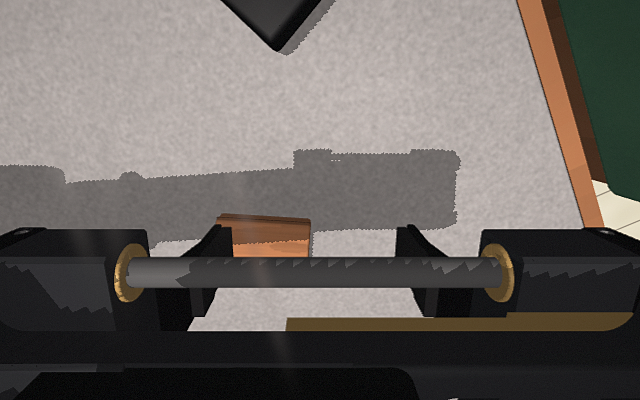

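```bash
cat > m.py <<'E'
from h import *
z=np.load('pics/top0.npz'); im,d=z['im'],z['d']; K,T=cam('top'); P=cloud(K,T,d)
for nm,(u,v),r,zr in [('spindleface',(343,229),30,(.068,.082)),('spfoot',(343,229),32,(.01,.022)),('sleeveA',(161,227),18,(.065,.085)),('sleeveB',(467,237),18,(.045,.07)),('cenA flange',(425,271),20,(.05,.08)),('cenA stem',(425,271),20,(.085,.13)),('cenB',(219,273),15,(.03,.06)),('cenBtop',(219,273),15,(.06,.1))]:
    s=P[v-r:v+r,u-r:u+r].reshape(-1,3); s=s[(s[:,2]>zr[0])&(s[:,2]<zr[1])]
    if len(s)<4: print(nm,len(s)); continue
    c,rad=cv2.minEnclosingCircle((s[:,:2]*1000).astype(np.float32)); print(nm,len(s),'med',np.median(s,0).round(4),'circ',np.round(c,1),round(rad,1))
print('bench',np.nanmedian(P[300:340,300:400,2]))
for n,(u,v),r in [('sp',(343,229),32),('sl',(161,227),20),('ce',(425,271),25)]:
    cv2.imwrite(f'pics/z_{n}.png',cv2.resize(im[v-r:v+r,u-r:u+r,::-1],(560,560),interpolation=cv2.INTER_CUBIC))
a=[cv2.imread(f'pics/z_{n}.png') for n in('sp','sl','ce')]
cv2.imwrite('pics/zz.png',cv2.resize(np.hstack(a),(798,266)))
E
python3 m.py
```

```text
spindleface 1187 med [ 0.551  -0.0609  0.0759] circ [551.4 -60.2] 50.1
spfoot 677 med [ 0.5397 -0.046   0.0182] circ [551.2 -60.2] 65.0
sleeveA 269 med [0.5472 0.3698 0.0735] circ [547.8 366.8] 28.5
sleeveB 189 med [ 0.5379 -0.3545  0.0573] circ [ 537.5 -351.8] 21.2
cenA flange 302 med [ 0.4571 -0.2405  0.0668] circ [ 455.2 -247.2] 26.2
cenA stem 109 med [ 0.4558 -0.2437  0.103 ] circ [ 455.1 -246.7] 12.3
cenB 139 med [0.4407 0.23   0.0468] circ [439.1 234.6] 18.2
cenBtop 50 med [0.4399 0.2324 0.077 ] circ [438.7 234.5] 8.0
bench 0.0005760653222735002
```

View pics/z_sp.png

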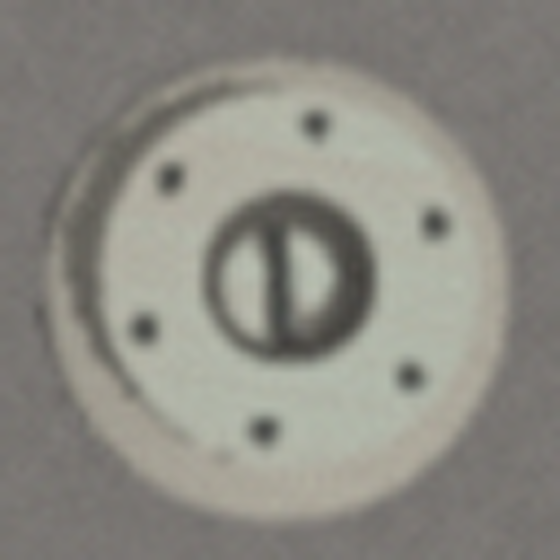

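View pics/zz.png

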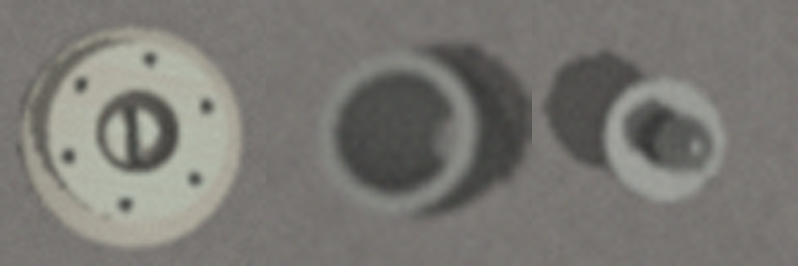

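Call:
{"api": "carry_out", "payload": {
  "increments": [
    [0.0323,-0.0246,-0.0125,0,-1],
    [0.0646,-0.0492,-0.025,0,-1],
    [0.0969,-0.0738,-0.0375,0,-1],
    [0.1292,-0.0984,-0.05,0,-1],
    [0.1615,-0.123,-0.0625,0,-1],
    [0.1938,-0.1476,-0.075,0,-1],
    [0.2261,-0.1722,-0.0875,0,-1],
    [0.2584,-0.1968,-0.1,0,-1],
    [0.2907,-0.2214,-0.1125,0,-1],
    [0.323,-0.246,-0.125,0,-1],
    [0.323,-0.246,-0.125,0,-1],
    [0.323,-0.246,-0.125,0,-1]
  ]
}}

```text
time_s: 1.35
tool_pos: [0.6134, 0.3343, 0.2786]
tool_rot: [-180.0, 0.1, 63.4]
force: [0.1, -0.4, 0.7]
grip_width: 0.087
```

```bash
python3 - <<'E'
from h import *
o,im,d=grab('wrist','w1.png'); print(o['time_s'],o['tool_pos'],o['tool_rot'],o['qpos'],o['force'])
K,T=cam('wrist',o['tool_pos'],o['tool_rot']); P=cloud(K,T,d)
s=P.reshape(-1,3); s=s[(abs(s[:,2]-.074)<.005)&(abs(s[:,0]-.548)<.05)&(abs(s[:,1]-.367)<.05)]
print(cv2.minEnclosingCircle((s[:,:2]*1000).astype(np.float32)),np.median(s,0))
q=np.linalg.inv(T)@np.array([.548,.367,.074,1]);u=K@(q[:3]/q[2]); print(u); u=u.astype(int)
y0=max(u[1]-60,0);c=im[y0:u[1]+60,u[0]-60:u[0]+60,::-1]; print(y0,u[0]-60)
c=cv2.convertScaleAbs(c,alpha=2); cv2.imwrite('pics/w1z.png',cv2.resize(c,None,fx=5,fy=5,interpolation=cv2.INTER_CUBIC))
E
```

```text
1.35 [0.6133673  0.3343154  0.27855908] [-1.79951514e+02  1.00697887e-01  6.33642519e+01] [-35.13420569  28.61587416   5.97086923  83.95837804  -3.07047265
  67.69638625  34.64763617] [ 0.1323008  -0.41077914  0.69897926]
((547.03173828125, 365.751220703125), 28.087116241455078) [0.54462437 0.36706591 0.07285452]
[315.23923066 101.47597179   1.        ]
41 255
```

View pics/w1z.png

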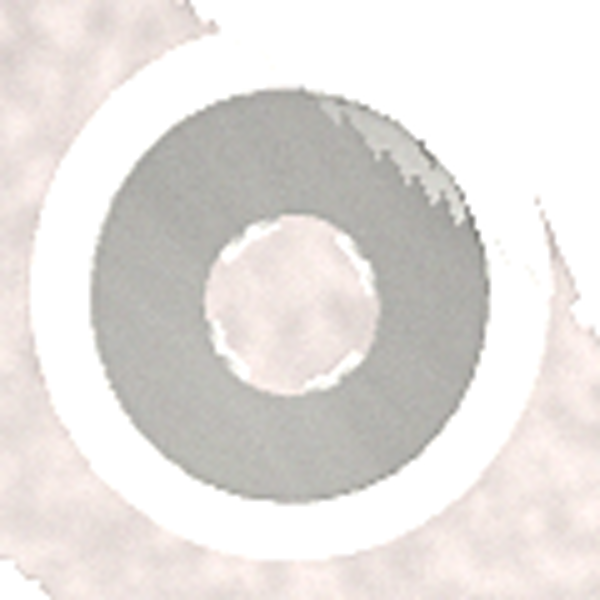

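The view shows the sleeve bore with four bright slot openings at zoom pixels (250,240), (357,260), (337,372) and (228,350). The slots are therefore visible. I'll convert their directions to world axes, along with the key seen in the top view.

```bash
python3 - <<'E'
from h import *
z=np.load('pics/w1.npz'); K,T=cam('wrist',z['p'],z['r'])
f=lambda a,b: ray(K,T,255+a/5,41+b/5,.005)
for a,b in(((250,240),(337,372)),((357,260),(228,350))):
    v=f(*b)-f(*a); print('slot',np.degrees(np.arctan2(v[1],v[0]))%90, np.hypot(*v[:2])*1000,(f(*a)+f(*b))/2)
z=np.load('pics/top0.npz'); K,T=cam('top'); g=lambda a,b: ray(K,T,311+a/8.75,197+b/8.75,.039)
v=g(268,232)-g(283,343); print('key',np.degrees(np.arctan2(v[1],v[0])),(g(268,232)+g(283,343))/2)
E
```

```text
slot 7.6742743593221086 22.831112693709347 [0.54764001 0.36618825 0.005     ]
slot 7.196496192138412 23.027010559667083 [0.5473417  0.36602483 0.005     ]
key 8.308941696865938 [ 0.54998938 -0.05996773  0.039     ]
```

Call:
{"api": "carry_out", "payload": {
  "increments": [
    [-0.033,0.016,0,0,-1],
    [-0.066,0.0315,0,0,-1],
    [-0.066,0.0315,0,0,-1],
    [-0.066,0.0315,-0.02,0,-1],
    [-0.066,0.0315,-0.035,0,-1],
    [-0.066,0.0315,-0.045,0,-1],
    [-0.066,0.0315,-0.05,0,-1],
    [-0.066,0.0315,-0.05,0,-1]
  ]
}}

```text
time_s: 2.2
tool_pos: [0.5464, 0.3673, 0.2288]
tool_rot: [-180.0, 0.1, 63.5]
force: [0.1, 1.0, -0.1]
grip_width: 0.0868
```

Call:
{"api": "carry_out", "payload": {
  "increments": [
    [0.0007,-0.001,0,0,0],
    [0.0007,-0.001,0,0,0],
    [0.0007,-0.001,0,0,0.2],
    [0.0007,-0.001,0,0,0.4],
    [0.0007,-0.001,0,0,1],
    [0.0007,-0.001,0,0,1],
    [0.0007,-0.001,0,0,1],
    [0.0007,-0.001,0,0,1]
  ],
  "grip_force": 35
}}

```text
time_s: 3.0
tool_pos: [0.5474, 0.3664, 0.2301]
tool_rot: [180.0, -0.0, 63.5]
force: [-0.9, 0.2, 2.5]
grip_width: 0.0547
```

Call:
{"api": "carry_out", "payload": {
  "increments": [
    [0,0,0.02,0,1],
    [0,0,0.06,0,1],
    [0,0,0.11,0,1],
    [0.01,-0.04,0.11,0,1],
    [0.015,-0.085,0.11,0,1],
    [0.02,-0.13,0.11,0,1],
    [0.026,-0.175,0.11,0,1],
    [0.032,-0.22,0.11,0,1],
    [0.038,-0.265,0.11,0,1],
    [0.044,-0.31,0.11,0,1],
    [0.05,-0.355,0.11,0,1],
    [0.056,-0.4,0.11,0,1],
    [0.062,-0.44,0.11,0,1],
    [0.068,-0.457,0.11,0,1],
    [0.068,-0.457,0.11,0,1],
    [0.068,-0.457,0.11,0,1],
    [0.068,-0.457,0.11,0,1]
  ]
}}

```text
time_s: 4.7
tool_pos: [0.6152, -0.0887, 0.339]
tool_rot: [-179.9, -0.0, 63.7]
force: [-0.0, 0.2, -3.0]
grip_width: 0.0541
```

```bash
python3 - <<'E'
from h import *
o,im,d=grab('wrist','w2.png'); print(o['time_s'],o['tool_pos'],o['tool_rot'],o['qpos'],o['force'],o['grip_width'])
K,T=cam('wrist',o['tool_pos'],o['tool_rot']); P=cloud(K,T,d)
s=P.reshape(-1,3); s=s[(abs(s[:,2]-.075)<.004)&(abs(s[:,0]-.551)<.055)&(abs(s[:,1]+.06)<.055)]
print(len(s),cv2.minEnclosingCircle((s[:,:2]*1000).astype(np.float32)),np.median(s,0))
q=np.linalg.inv(T)@np.array([.5513,-.0602,.075,1]);u=K@(q[:3]/q[2]); print(u); u=u.astype(int)
y0=max(u[1]-60,0);c=im[y0:u[1]+60,u[0]-60:u[0]+60,::-1]; print(y0,u[0]-60)
cv2.imwrite('pics/w2z.png',cv2.resize(c,None,fx=5,fy=5,interpolation=cv2.INTER_CUBIC))
E
```

```text
4.7 [ 0.61520856 -0.08868809  0.33895881] [-1.79895981e+02 -3.07440012e-02  6.36796030e+01] [-9.52823844 17.47333818 18.62029593 92.98447702 -5.89930616 70.59053551
 73.94327379] [-0.03948033  0.18212928 -2.98929927] 0.0541003405635288
12565 ((550.7656860351562, -61.4947509765625), 50.184600830078125) [ 0.54673451 -0.0596798   0.07394162]
[310.37690495 107.16570203   1.        ]
47 250
```

View pics/w2z.png

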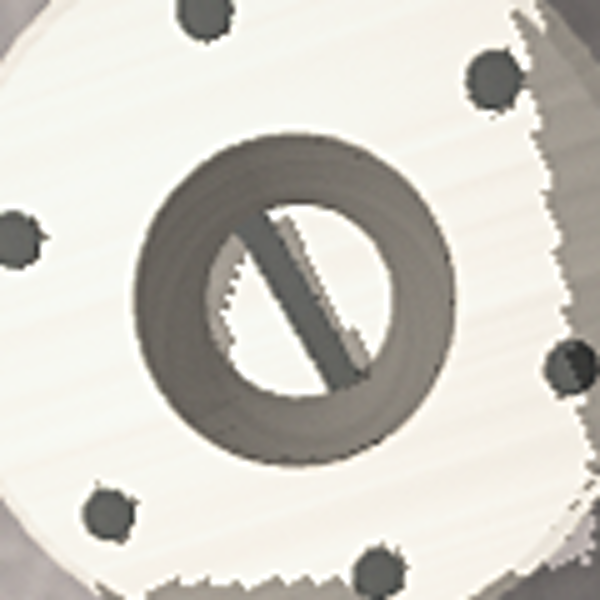

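View pics/w2.png

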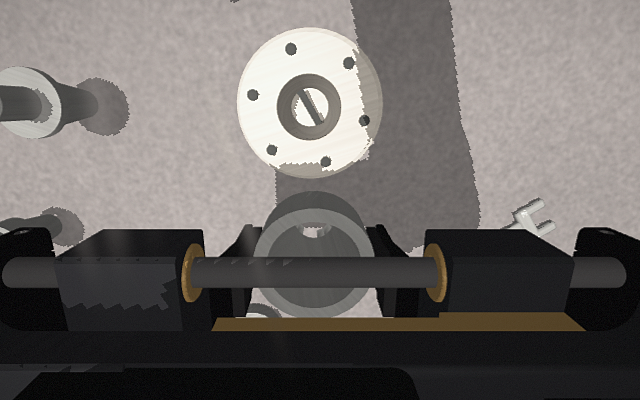

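```bash
python3 - <<'E'
from h import *
z=np.load('pics/w2.npz'); K,T=cam('wrist',z['p'],z['r'])
f=lambda a,b,h: ray(K,T,250+a/5,47+b/5,h)
for a,b in(((235,225),(330,390)),((270,215),(370,375))):
    v=f(*b,.039)-f(*a,.039); print('key',np.degrees(np.arctan2(v[1],v[0]))%90,(f(*a,.039)+f(*b,.039))/2)
g=cv2.cvtColor(z['im'],cv2.COLOR_RGB2GRAY); m=(g<185).astype(np.uint8); 
n,l,s,c=cv2.connectedComponentsWithStats(m)
k=l[int(47+300/5),int(250+150/5)]; mm=(l==k).astype(np.uint8); ct=max(cv2.findContours(mm,0,2)[0],key=cv2.contourArea); e=cv2.fitEllipse(ct); print(e,s[k]); 
print('mouth',ray(K,T,*e[0],.075), e[1][0]/328*(T[2,3]-.075))
h=[ (297/1,0)]
E
```

```text
key 4.110934426492246 [ 0.55110046 -0.06392664  0.039     ]
key 6.519027383410251 [ 0.55205344 -0.05751152  0.039     ]
((308.39190673828125, 106.50062561035156), (63.81095886230469, 66.01861572265625), 174.48883056640625) [ 277   74   64   67 2752]
mouth [ 0.55025751 -0.06126621  0.075     ] 0.047278067887198724
```

Call:
{"api": "carry_out", "payload": {
  "increments": [
    [-0.03,0.014,0,-1,1],
    [-0.06,0.028,0,-2,1],
    [-0.065,0.0295,0,-2,1],
    [-0.065,0.0295,0,-2,1],
    [-0.065,0.0295,-0.02,-2,1],
    [-0.065,0.0295,-0.035,-2,1],
    [-0.065,0.0295,-0.045,-2,1],
    [-0.065,0.0295,-0.05,-2,1],
    [-0.065,0.0295,-0.05,-2,1],
    [-0.065,0.0295,-0.05,-2,1]
  ]
}}

```text
time_s: 5.75
tool_pos: [0.5507, -0.0612, 0.2901]
tool_rot: [180.0, -0.0, 61.5]
force: [0.4, -0.0, -3.8]
grip_width: 0.0547
```

```bash
python3 - <<'E'
from h import *
print(np.array(env.get_calibration('wrist')['T_tool_cam']).round(4))
o=env.get_obs();print(o['tool_pos'],o['tool_rot'],o['force'],o['wrist_torque'])
o,im,d=grab('wrist','w3.png'); grab('side','s3.png')
cv2.imwrite('pics/s3z.png',cv2.resize(cv2.imread('pics/s3.png')[130:290,220:420],None,fx=3.5,fy=3.5,interpolation=cv2.INTER_CUBIC))
E
```

```text
[[ 1.000e+00 -1.100e-03 -3.000e-04 -5.000e-04]
 [ 1.200e-03  9.648e-01  2.630e-01 -7.150e-02]
 [ 0.000e+00 -2.630e-01  9.648e-01  2.110e-02]
 [ 0.000e+00  0.000e+00  0.000e+00  1.000e+00]]
[ 0.55070387 -0.06120006  0.29010681] [ 1.79965354e+02 -1.25648825e-02  6.15341188e+01] [ 0.38131936 -0.0220325  -3.75562641] [0.0416694  0.00463667 0.00331937]
```

View pics/w3.png

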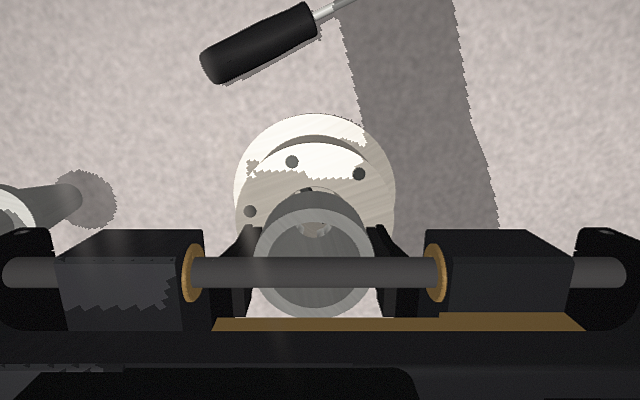

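View pics/s3z.png

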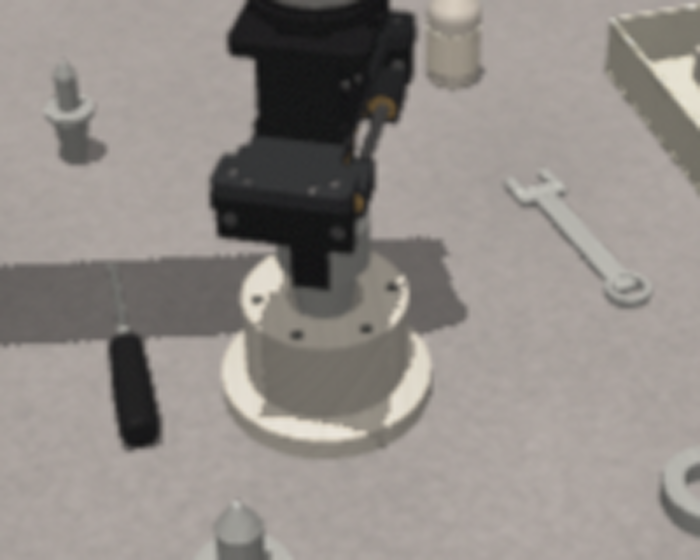

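The wrist and side pictures show the sleeve entering the bore concentrically, with only its own weight on the wrist. Lowering gently.

Call:
{"api": "carry_out", "payload": {
  "increments": [
    [0,0,-0.003,0,1],
    [0,0,-0.006,0,1],
    [0,0,-0.009,0,1],
    [0,0,-0.012,0,1],
    [0,0,-0.014,0,1],
    [0,0,-0.016,0,1],
    [0,0,-0.018,0,1],
    [0,0,-0.018,0,1]
  ]
}}

```text
time_s: 6.65
tool_pos: [0.5502, -0.0611, 0.2714]
tool_rot: [-180.0, 0.0, 61.5]
force: [0.7, 0.1, -3.5]
grip_width: 0.0547
```

Call:
{"api": "carry_out", "payload": {
  "increments": [
    [0,0,-0.001,0,1],
    [0,0,-0.002,0,1],
    [0,0,-0.003,0,1],
    [0,0,-0.004,0,1],
    [0,0,-0.005,0,1],
    [0,0,-0.005,0,1]
  ]
}}

```text
time_s: 7.25
tool_pos: [0.5508, -0.0614, 0.2688]
tool_rot: [179.9, -0.1, 61.5]
force: [-2.6, -0.6, 8.5]
grip_width: 0.0546
```

Call:
{"api": "carry_out", "payload": {
  "increments": [
    [0,0,0,3,1],
    [0,0,0,6,1],
    [0,0,0,9,1],
    [0,0,0,9,1]
  ]
}}

```text
time_s: 7.65
tool_pos: [0.5513, -0.0613, 0.2689]
tool_rot: [179.8, -0.1, 70.6]
force: [-1.6, 0.3, 5.4]
grip_width: 0.0545
```

Call:
{"api": "carry_out", "payload": {
  "increments": [
    [0,0,0,-3,1],
    [0,0,0,-6,1],
    [0,0,0,-9,1],
    [0,0,0,-12,1],
    [0,0,0,-15,1],
    [0,0,0,-18,1],
    [0,0,0,-18,1]
  ]
}}

```text
time_s: 8.35
tool_pos: [0.5515, -0.0614, 0.2688]
tool_rot: [179.8, -0.1, 52.5]
force: [-0.5, -0.3, 5.3]
grip_width: 0.0544
```

```bash
python3 - <<'E'
from h import *
o,im,d=grab('wrist','w4.png'); print(o['tool_pos'],o['tool_rot'],o['force'],o['wrist_torque'])
cv2.imwrite('pics/w4z.png',cv2.resize(cv2.convertScaleAbs(im[170:330,230:400,::-1],alpha=1.5),None,fx=4,fy=3.7,interpolation=cv2.INTER_CUBIC))
E
```

```text
[ 0.5514679  -0.06140747  0.26884115] [ 1.79792904e+02 -1.45424039e-01  5.24718734e+01] [-0.53639793 -0.31820697  5.31597344] [-0.12612398  0.07471319 -0.00327435]
```

View pics/w4z.png

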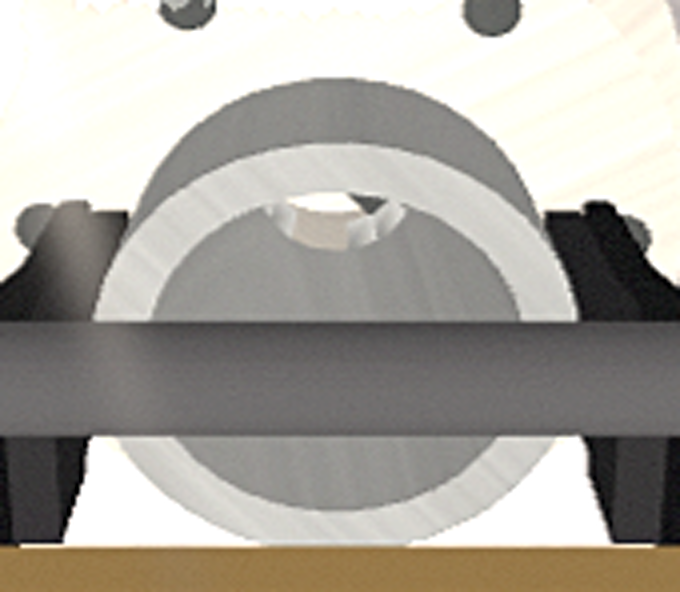

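The foot rides on the key at the expected 8 mm. Looking again at the earlier picture, the bright arcs were the lit steel lands and the slots are the gaps between them. The slots are therefore at about 52°, and I need roughly -36° more.

Call:
{"api": "carry_out", "payload": {
  "increments": [
    [0,0,0.001,-7,1],
    [0,0,0.001,-14,1],
    [0,0,0.001,-20,1],
    [0,0,0,-25,1],
    [0,0,0,-28,1],
    [0,0,0,-31,1],
    [0,0,0,-34,1],
    [0,0,0,-36,1],
    [0,0,0,-36,1]
  ]
}}

```text
time_s: 9.3
tool_pos: [0.5503, -0.061, 0.2667]
tool_rot: [-180.0, -0.0, 16.5]
force: [-0.4, -0.6, -3.6]
grip_width: 0.0544
```

It dropped in: contact force is gone at 0.2667. Lowering to flush.

Call:
{"api": "carry_out", "payload": {
  "increments": [
    [0,0,-0.001,0,1],
    [0,0,-0.002,0,1],
    [0,0,-0.003,0,1],
    [0,0,-0.004,0,1],
    [0,0,-0.005,0,1],
    [0,0,-0.006,0,1],
    [0,0,-0.006,0,1]
  ]
}}

```text
time_s: 10.0
tool_pos: [0.5503, -0.0611, 0.2611]
tool_rot: [-180.0, -0.0, 16.5]
force: [-1.2, -0.1, -0.6]
grip_width: 0.0547
```

Call:
{"api": "carry_out", "payload": {
  "increments": [
    [0,0,-0.0005,0,1],
    [0,0,-0.001,0,1],
    [0,0,-0.0015,0,1],
    [0,0,-0.0015,0,1],
    [0,0,-0.0015,0,1]
  ]
}}

```text
time_s: 10.5
tool_pos: [0.5503, -0.0613, 0.261]
tool_rot: [-180.0, -0.0, 16.5]
force: [-5.8, -0.4, 10.3]
grip_width: 0.0546
```

Call:
{"api": "carry_out", "payload": {
  "increments": [
    [0.0005,0,0.001,0,1],
    [0.0005,0,0.0015,0,1],
    [0.0005,0,0.0015,0,0],
    [0.0005,0,0.0015,0,-0.4],
    [0.0005,0,0.0015,0,-0.8],
    [0.0005,0,0.0015,0,-1],
    [0.0005,0,0.0015,0,-1],
    [0.0005,0,0.0015,0,-1]
  ]
}}

```text
time_s: 11.3
tool_pos: [0.5509, -0.0611, 0.2607]
tool_rot: [180.0, -0.0, 16.5]
force: [-0.6, 0.7, 0.1]
grip_width: 0.0833
```

```bash
python3 - <<'E'
from h import *
o=env.get_obs(); print(o['tool_pos'],o['force'],o['grip_width'],o['qpos'])
E
```

```text
[ 0.55091042 -0.06106526  0.26072436] [-0.64972265  0.70451798  0.05030508] 0.08327275977539714 [-16.9720752   14.05782316  23.26605393 107.26933526  -6.36262947
  59.91406191  25.41190583]
```

Call:
{"api": "carry_out", "payload": {
  "increments": [
    [0,0,0.02,0,-1],
    [0,0,0.06,0,-1],
    [0,0,0.1,0,-1],
    [0.01,-0.034,0.1,0,-1],
    [0.02,-0.068,0.1,0,-1],
    [0.02,-0.068,0.1,0,-1],
    [0.02,-0.068,0.1,0,-1]
  ]
}}

```text
time_s: 12.0
tool_pos: [0.5707, -0.13, 0.3606]
tool_rot: [-180.0, 0.0, 16.4]
force: [0.1, -0.1, 0.6]
grip_width: 0.0873
```

```bash
python3 - <<'E'
from h import *
o,im,d=grab('wrist','w5.png'); print(o['time_s'],o['tool_pos'],o['tool_rot'],o['force'])
K,T=cam('wrist',o['tool_pos'],o['tool_rot']); P=cloud(K,T,d).reshape(-1,3)
for h in(.105,.075):
    s=P[(abs(P[:,2]-h)<.004)&(np.hypot(P[:,0]-.551,P[:,1]+.061)<.052)]
    print(h,len(s),cv2.minEnclosingCircle((s[:,:2]*1000).astype(np.float32)),np.median(s,0))
    if h>.1:
        A=np.c_[s[:,:2]-s[:,:2].mean(0),np.ones(len(s))]; print('tilt',np.linalg.lstsq(A,s[:,2],rcond=None)[0])
E
```

```text
12.0 [ 0.57071158 -0.12995849  0.36055832] [-1.79995262e+02  1.64319215e-02  1.64150007e+01] [ 0.11024243 -0.10441362  0.58062954]
0.105 2303 ((550.5838623046875, -61.473899841308594), 28.062267303466797) [ 0.55001239 -0.05948013  0.1038922 ]
tilt [-4.91493993e-05 -1.42655382e-04  1.03822171e-01]
0.075 8357 ((550.817138671875, -61.41964340209961), 50.19738006591797) [ 0.54948973 -0.05661351  0.07397158]
```

View pics/w5.png

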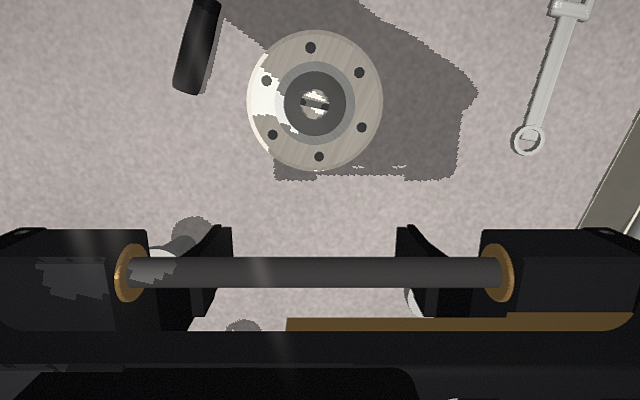

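Call:
{"api": "carry_out", "payload": {
  "increments": [
    [-0.02,-0.04,0,0,-1],
    [-0.04,-0.08,-0.01,0,-1],
    [-0.06,-0.12,-0.02,0,-1],
    [-0.08,-0.155,-0.03,0,-1],
    [-0.096,-0.186,-0.04,0,-1],
    [-0.096,-0.186,-0.04,0,-1],
    [-0.096,-0.186,-0.04,0,-1]
  ]
}}

```text
time_s: 12.75
tool_pos: [0.4748, -0.3145, 0.3204]
tool_rot: [-179.9, -0.0, 16.5]
force: [0.1, 0.6, 1.3]
grip_width: 0.087
```

```bash
python3 - <<'E'
from h import *
o,im,d=grab('wrist','w6.png'); print(o['time_s'],o['tool_pos'],o['tool_rot'],o['force'],o['qpos'])
K,T=cam('wrist',o['tool_pos'],o['tool_rot']); P=cloud(K,T,d).reshape(-1,3)
for a,b in((.06,.072),(.085,.12)):
    s=P[(P[:,2]>a)&(P[:,2]<b)&(np.hypot(P[:,0]-.455,P[:,1]+.247)<.04)]
    print(len(s),cv2.minEnclosingCircle((s[:,:2]*1000).astype(np.float32)),s[:,2].max(),np.median(s,0))
E
```

```text
12.75 [ 0.47477793 -0.3144543   0.32036808] [-1.79927646e+02 -4.27860327e-03  1.65250214e+01] [0.13831893 0.55812274 1.25744038] [  1.30958471  13.13558016  33.79631449 102.10661691  -7.93634523
  67.17009568  54.0352687 ]
3255 ((454.6466979980469, -248.79925537109375), 26.033172607421875) 0.06699047201234504 [ 0.45414083 -0.24689573  0.06492418]
1291 ((454.6921691894531, -248.7936553955078), 12.017855644226074) 0.11432608464240993 [ 0.45465178 -0.24852421  0.10297078]
```

View pics/w6.png

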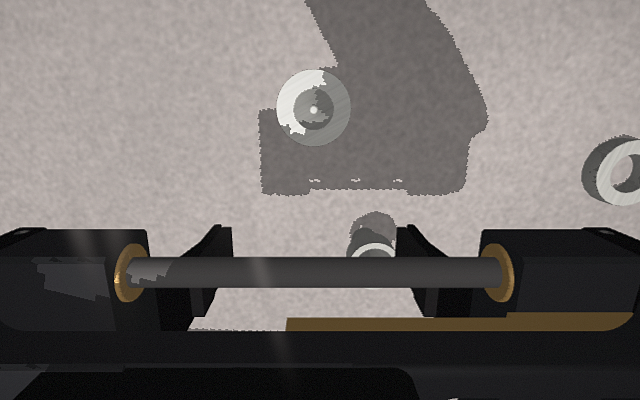

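Call:
{"api": "carry_out", "payload": {
  "increments": [
    [-0.01,0.03,0,0,-1],
    [-0.0205,0.0665,0,0,-1],
    [-0.0205,0.0665,0,0,-1],
    [-0.0205,0.0665,-0.025,0,-1],
    [-0.0205,0.0665,-0.045,0,-1],
    [-0.0205,0.0665,-0.06,0,-1],
    [-0.0205,0.0665,-0.068,0,-1],
    [-0.0205,0.0665,-0.07,0,-1],
    [-0.0205,0.0665,-0.07,0,-1]
  ]
}}

```text
time_s: 13.7
tool_pos: [0.4549, -0.2482, 0.2511]
tool_rot: [180.0, -0.0, 16.6]
force: [0.2, -0.0, 1.5]
grip_width: 0.0872
```

Call:
{"api": "carry_out", "payload": {
  "increments": [
    [0,0,0,0,-0.4],
    [0,0,0,0,0],
    [0,0,0,0,0.2],
    [0,0,0,0,0.3],
    [0,0,0,0,0.4],
    [0,0,0,0,0.5],
    [0,0,0,0,1],
    [0,0,0,0,1],
    [0,0,0,0,1],
    [0,0,0,0,1],
    [0,0,0,0,1]
  ],
  "grip_force": 40
}}

```text
time_s: 14.8
tool_pos: [0.4545, -0.2485, 0.2508]
tool_rot: [180.0, -0.0, 16.5]
force: [-0.1, 0.0, 0.0]
grip_width: 0.0231
```

Call:
{"api": "carry_out", "payload": {
  "increments": [
    [0,0,0.01,0,1],
    [0,0,0.04,0,1],
    [0,0,0.085,0,1],
    [0,0,0.13,0,1],
    [0.018,0.035,0.13,0,1],
    [0.038,0.075,0.13,0,1],
    [0.058,0.115,0.13,0,1],
    [0.078,0.152,0.13,0,1],
    [0.09,0.176,0.13,0,1],
    [0.096,0.187,0.13,0,1],
    [0.096,0.187,0.13,0,1],
    [0.096,0.187,0.13,0,1],
    [0.096,0.187,0.13,0,1]
  ]
}}

```text
time_s: 16.1
tool_pos: [0.5495, -0.0641, 0.3808]
tool_rot: [180.0, 0.0, 16.3]
force: [0.1, 0.4, -4.2]
grip_width: 0.0231
```

```bash
python3 - <<'E'
from h import *
o,im,d=grab('wrist','w7.png'); print(o['time_s'],o['tool_pos'],o['tool_rot'],o['force'])
grab('side','s7.png'); cv2.imwrite('pics/s7z.png',cv2.resize(cv2.imread('pics/s7.png')[110:270,220:420],None,fx=3.5,fy=3.5,interpolation=cv2.INTER_CUBIC))
E
```

```text
16.1 [ 0.54952934 -0.06412327  0.38077785] [1.79953862e+02 4.91084869e-02 1.63316111e+01] [ 0.12284494  0.43685782 -4.20750343]
```

View pics/w7.png

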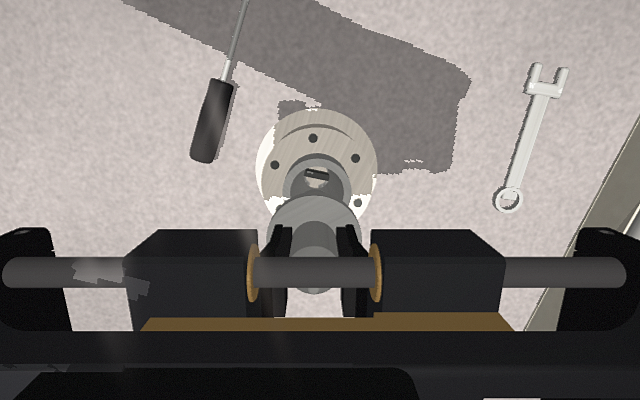

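View pics/s7z.png

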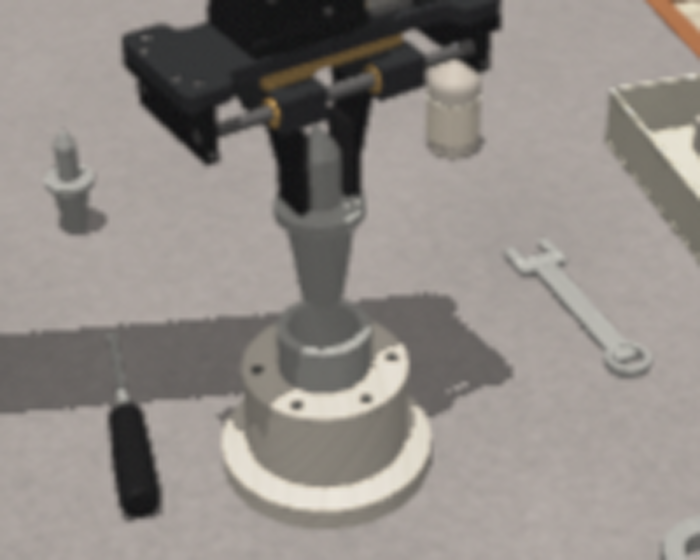

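The wrist and side pictures show the centre upright above the seated sleeve. Lowering part way, then checking position.

Call:
{"api": "carry_out", "payload": {
  "increments": [
    [0,0,0,0,1],
    [0,0,-0.01,0,1],
    [0,0,-0.02,0,1],
    [0,0,-0.03,0,1],
    [0,0,-0.038,0,1],
    [0,0,-0.044,0,1],
    [0,0,-0.05,0,1],
    [0,0,-0.05,0,1]
  ]
}}

```text
time_s: 17.0
tool_pos: [0.55, -0.0615, 0.3298]
tool_rot: [-180.0, 0.1, 16.5]
force: [-0.3, -0.7, -4.7]
grip_width: 0.0231
```

Call:
{"api": "carry_out", "payload": {
  "increments": [
    [0,0,-0.004,0,1],
    [0,0,-0.008,0,1],
    [0,0,-0.012,0,1],
    [0,0,-0.016,0,1],
    [0,0,-0.02,0,1],
    [0,0,-0.023,0,1],
    [0,0,-0.026,0,1],
    [0,0,-0.028,0,1],
    [0,0,-0.028,0,1]
  ]
}}

```text
time_s: 17.9
tool_pos: [0.5502, -0.0616, 0.3024]
tool_rot: [-180.0, 0.0, 16.5]
force: [0.1, 0.3, -4.4]
grip_width: 0.023
```

Call:
{"api": "carry_out", "payload": {
  "increments": [
    [0,0,-0.001,0,1],
    [0,0,-0.002,0,1],
    [0,0,-0.003,0,1],
    [0,0,-0.004,0,1],
    [0,0,-0.005,0,1],
    [0,0,-0.005,0,1]
  ]
}}

```text
time_s: 18.5
tool_pos: [0.5504, -0.0616, 0.2979]
tool_rot: [180.0, -0.0, 16.5]
force: [-1.1, 0.1, -3.9]
grip_width: 0.0228
```

Call:
{"api": "carry_out", "payload": {
  "increments": [
    [0,0,-0.0005,0,1],
    [0,0,-0.001,0,1],
    [0,0,-0.0015,0,1],
    [0,0,-0.0015,0,1]
  ]
}}

```text
time_s: 18.9
tool_pos: [0.5504, -0.0617, 0.2977]
tool_rot: [-180.0, -0.0, 16.5]
force: [-3.2, 0.3, 6.4]
grip_width: 0.023
```

Contact came at 0.2977, against an expected 0.2978: home. Release and rise.

Call:
{"api": "carry_out", "payload": {
  "increments": [
    [0,0,0.001,0,1],
    [0,0,0.001,0,1],
    [0,0,0.001,0,0.3],
    [0,0,0.001,0,0],
    [0,0,0.001,0,-0.4],
    [0,0,0.001,0,-0.8],
    [0,0,0.001,0,-1],
    [0,0,0.001,0,-1],
    [0,0,0.001,0,-1],
    [0,0,0.02,0,-1],
    [0,0,0.05,0,-1],
    [0,0,0.09,0,-1],
    [0.01,-0.034,0.09,0,-1],
    [0.02,-0.068,0.09,0,-1],
    [0.02,-0.1,0.09,0,-1],
    [0.02,-0.1,0.09,0,-1],
    [0.02,-0.1,0.09,0,-1]
  ]
}}

```text
time_s: 20.6
tool_pos: [0.5701, -0.1623, 0.3861]
tool_rot: [-180.0, 0.0, 16.4]
force: [0.3, 0.5, -0.1]
grip_width: 0.0869
```

```bash
python3 - <<'E'
from h import *
o,im,d=grab('wrist','w8.png'); print(o['time_s'],o['tool_pos'],o['force'])
K,T=cam('wrist',o['tool_pos'],o['tool_rot']); P=cloud(K,T,d).reshape(-1,3)
for h in(.113,.075):
    s=P[(abs(P[:,2]-h)<.003)&(np.hypot(P[:,0]-.551,P[:,1]+.061)<.052)]
    A=np.c_[s[:,:2]-s[:,:2].mean(0),np.ones(len(s))]; print(h,len(s),cv2.minEnclosingCircle((s[:,:2]*1000).astype(np.float32)),np.median(s,0),np.linalg.lstsq(A,s[:,2],rcond=None)[0])
s=P[np.hypot(P[:,0]-.551,P[:,1]+.061)<.03]; print('top',np.nanmax(s[:,2]))
grab('side','s8.png');_,t1,_=grab('top','top8.png'); cv2.imwrite('pics/s8z.png',cv2.resize(cv2.imread('pics/s8.png')[120:280,220:420],None,fx=3.5,fy=3.5,interpolation=cv2.INTER_CUBIC))
E
```

```text
20.6 [ 0.57014562 -0.16230741  0.3860996 ] [ 0.33898528  0.49779177 -0.11534369]
0.113 3018 ((550.2687377929688, -61.94333267211914), 26.069246292114258) [ 0.54967926 -0.0647192   0.11191228] [ 0.00076312 -0.00262954  0.1119213 ]
0.075 7285 ((550.8172607421875, -61.29217529296875), 50.148956298828125) [ 0.54961135 -0.06297801  0.0739688 ] [ 0.00010286 -0.00018934  0.07397796]
top 0.16115297543650264
```

View pics/s8z.png

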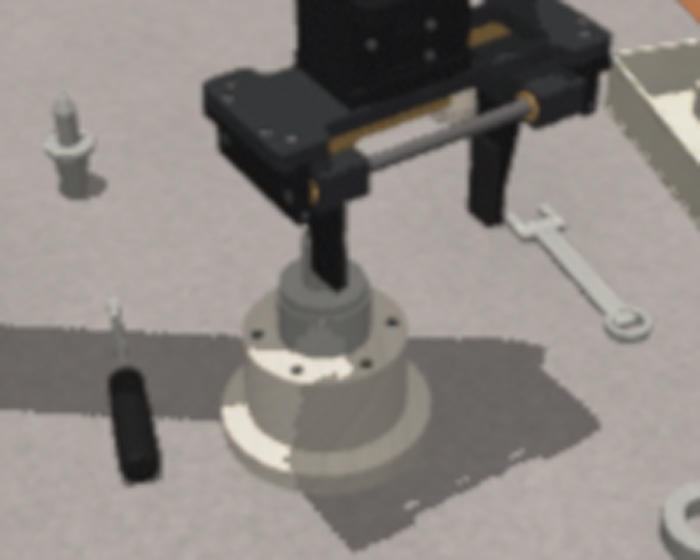

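View pics/top8.png

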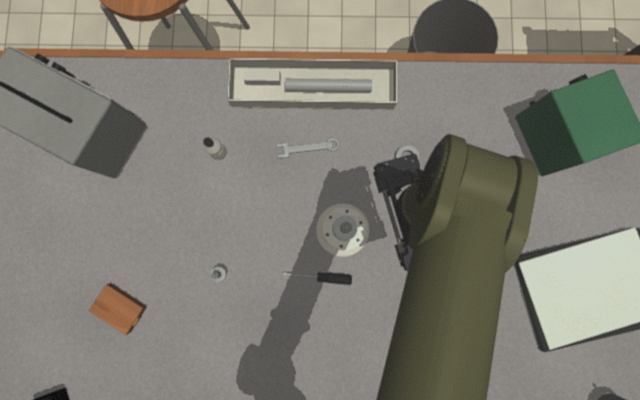

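```bash
python3 -c "
from h import *
print(env.get_obs()['time_s'],env.sign_off())"
```

```text
the job is handed in; nothing more can be done
20.75 None
```

The larger sleeve is seated in the spindle with its slots over the drive key, and the larger centre is home in it, point up. I let go, backed the arm clear and handed the job in at 20.75 s.

- **Turning the sleeve:** my first reading of the slot direction was 45° off, so the first back-and-forth rub only rode on the key. I corrected it from the wrist picture and turned about 36° more, and the sleeve dropped in. The foot pressed on the key with roughly 12 N at most.
- **Sleeve check:** before the centre went in, its top measured 29.9 mm above the face (30 expected), level and centred in the bore.
- **Centre check:** the flange top measures 37.9 mm above the face (38 expected). Its tilt is about 0.003 rad, and it sits about 0.9 mm from the spindle's axis, within the 1 mm play.
- **Forces:** readings at the end of each move stayed below about 11 N.
- **Other items:** the oil bottle, spanner, small centre and screwdriver look unmoved in the last top view. The arm hid the small sleeve and most of the ring gauge in that view, so I did not re-check those two, but nothing was commanded near either of them.
- **Camera difference:** the top and wrist cameras differed by 1 to 2 mm, within their calibration, and the contact heights matched what I expected.

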